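# Load a swab tube into the bench luminometer and click its lid shut

### The arm

A 6-joint arm with a two-finger parallel gripper is mounted at the origin on the work surface. World frame = base frame: x ahead of the robot, y to its left, z up, the work surface at z = 0. Lengths are in mm, angles in degrees, forces in N, time in s.
With the tool pointing down it reaches from about 300 to 850 mm from the base axis. Payload 4.2 kg.
Tool frame: the origin (TCP) lies at the very end of the fingers, on their centre line; the grasp point (between the pads) lies 19 mm behind it; z points along the fingers, y is the line along which they close (so a half turn about z gives the same grasp; the last joint's range is limited). The gripper opens to 91 mm and grips with 3 to 60 N. Pads are 32 mm wide; open, the fingers measure 118 mm over their backs; the gripper's body (76 mm by 178 mm) begins 60 mm behind the grasp point.
Start: joints at [75.115, 18.312, 89.639, -0, 72.044, -1.146], TCP at [136.569, 558.563, 213.976] pointing down, gripper open.
Joint ranges: [-177.97, 177.97], [-48.28, 115.42], [12.27, 149.76], [-77.06, 257.06], [2.81, 150.46], [-146.56, 146.56]. Speed limits (degrees/s): [147.25, 147.25, 180, 180, 180, 180].

### API

Orientations are given as [roll, pitch, yaw] about the fixed x, y, z axes, in that order (R = Rz(yaw) Ry(pitch) Rx(roll)).
In Python, from workcell import env, eyes gives the robot as it stands.
- The arm moves only by the tool send_rows, never from a script. Its argument "targets" is text: rows parted by semicolons, each of 7 numbers parted by spaces: the shift along the tool's x, y, z in m, then the turn, a rotation vector about the tool's x, y, z in degrees, then the opening in per cent of the stroke, from 0 (shut) to 100 (fully open). A call has 1 to 12 rows; each row is the pose to reach, as a shift and turn from the pose commanded when the call began, along the tool's axes at that moment; what a row does not reach only later rows make up. A row lasts 1/12 s, in which the tool goes at most 41.7 mm and 7.16 degrees, less where a joint would pass 70% of its speed; a pose out of reach is approached as far as the arm can. A call with a gripper value outside its range is refused whole. The fingers move at their own pace and stop on an object; "grip_force" is the grip in N (left out, the last holds). Time passes only in rows, so rows that repeat a pose let the fingers close. It gives the time, the measured TCP pose, the force, the opening and the grip force at its end, in the units of the state.
- env.state(): the state, without advancing time (a new reading comes with each control period).
- eyes.grab_frame(name): name is "scene" or "side" or "wrist"; returns a dict with "image" (400x640x3 uint8, blue, green, red), "fovy" (degrees; the focal length in pixels is half the picture's height over the tangent of half this angle, whatever the lens; pixels are square), "cx", "cy" (the principal point, pixels), "D" ([k1, k2, p1, p2, k3] as OpenCV has them; the pictures are not rectified), "eye" and "attitude" of the camera in the world. Camera axes: x right, y up, looking along -z (the intrinsics and any distortion apply to the point x, -y, -z); pixel columns grow to the right and rows downward; lengths in mm; the calibration is good to about 2 mm. A picture is of the moment at which its call begins. There is no depth.
- env.job_done(): hands the job in; it is judged then, once.
The state is a dict: "time_s": time; "qpos": joint angles; "qvel": joint speeds; "effort": joint torques, N m; "ee_pos": TCP position; "ee_rot": TCP orientation; "force": force on the tool from outside, world axes, zero at the start; "torque": the same for the moment, N m; "gripper_width": finger opening in mm; "gripper_force": force on a finger pad.
Only numpy, scipy, OpenCV 4.12 (cv2) and the standard library are available. Lean on these libraries where they do the work, as an engineer would, in place of code of your own. Each camera call takes 0.05 s, during which the arm holds its last target. There are 200 camera calls.

### The job

Take the swab tube (the one with the tall cap) from the rack, stand it fully home in the chamber of the bench luminometer, then swing the lid over it and press the lid's free edge down until its spring catch clicks and the lid stays shut light-tight. Be gentle with the instrument: never put more than 25 N on it. Leave the other tubes and everything else on the bench where they are.

Things in the scene. Friction and masses are not known exactly. Their poses are not given: they have to be found in the camera images.
- swab_tube: Swab tube, 97 mm tall, 18 g: clear tube 12 mm across with a round bottom and a white swab inside; white fluted cap 16 mm across, from 75 to 97 mm above the bottom (the spare tubes have low flat caps and are 80 mm tall). Origin: centre of the bottom end; z runs up the tube. It stands upright in one of the four holes of the rack.
- tube_rack: Fixed white rack, 50 mm (its x) by 170 mm (its y), 52 mm high, one row of four 13.5 mm square holes at y = -63, -21, 21 and 63 mm. Origin: centre of its underside. The tubes stand on its floor 5 mm above the table, so the tall cap is 80 to 102 mm above the table.
- reader: Bench luminometer, fixed, white, 230 mm deep (its x; sloped screen to -x), 210 mm wide (y), flat deck 95 mm above the table. Origin: centre of its underside. Beside the chamber a hinge tower (y 77 to 105 mm, 32 mm above the deck) carries the lid; on the other side a black spring catch (y -55 to -90 mm, 20 mm above the deck) lies under the shut lid's tab.
- chamber_mouth (a point): Centre of the chamber's mouth, on the deck, 95 mm above the table; x = 45, y = 0 mm in the reader's frame, same axes. The chamber is a round well 14.5 mm across, 74 mm deep, straight down. A tube that is home stands on the well's floor: its bottom 21 mm and its cap's underside 96 mm above the table.
- lid_hinge (a point): Middle of the lid's hinge axis, 125 mm above the table; in the reader's frame at x = 45, y = 75 mm. Its axes are the reader's; the hinge runs along x.
- lid_tab (a point): Middle of the top of the thumb tab at the lid's free edge, right above the catch: the place to press. Tab 36 mm (x) by 16 mm. It lies 136 mm from the hinge axis along the lid and 2 mm above it. Axes turn with the lid; shut, they are the reader's (y towards the hinge, z up) and it is 127 mm above the table.
- lid (a joint): Lid angle, rad: 0 shut, 1.57 upright, 1.8 to 2.05 at the start. Grey hood 84 mm wide, 128 mm from hinge to free edge; outer face 2 mm off the hinge axis. Stays where left (about 1 N at the edge). Meets the catch near 0.03; the tab must go 1 to 2 mm below its shut height, against foam, with 8 to 15 N before it clicks; hard stop 3.7 mm below. Released, it rises to 0 if caught, else to 0.03 or more.
- spare_1: Spare tube in the rack, 80 mm tall, 12 mm across, flat cap 15 mm across. Origin: centre of its bottom end. Leave alone.
- spare_2: Spare tube in the rack, as spare_1. Leave alone.
- spare_3: Spare tube in the rack, as spare_1. Leave alone.
- alcohol_bottle: Clear bottle, 64 mm across, 160 mm tall, standing. Origin: centre of its underside. Leave alone.
- plate_tray: Open steel tray, 160 x 120 x 30 mm. Origin: centre of its underside. Leave alone.
- steel_beaker: Steel beaker, 60 mm across, 74 mm tall. Origin: centre of its underside. Leave alone.
- forceps: Steel forceps lying flat, 110 mm long, 5 mm thick. Origin: middle of the underside. Leave alone.
- swab_pack: White pack of swabs lying flat, 160 x 60 x 22 mm. Origin: centre of its underside. Leave alone.

How it is judged (in metres and radians):
On the way:
1. the swab tube stands fully home in the chamber (z of swab_tube in the frame of reader below 0.0245 m and horizontal distance between swab_tube and chamber_mouth below 0.004 m and angle between swab_tube's own z axis and vertical below 0.12 rad), for 0.2 s.
At the end, for the whole second after the job is handed in: The swab tube stands upright in the chamber, its bottom within 3.5 mm of the well's floor and within 4 mm of its axis, at rest; the lid is latched (angle under 0.015 rad) and stays so with the robot clear (all of step 1 and value of joint lid below 0.015 rad and linear speed of swab_tube below 0.02 m/s); the robot touches nothing.
It fails at once if more than 25 N on the luminometer, its lid included (contact force between anything else and reader above 25 N).
It fails at once if a spare tube is moved by more than 15 mm (distance of any of spare_1, spare_2, spare_3 from where it was at the start of the episode above 0.015 m).
It fails at once if another thing on the bench is moved by more than 20 mm (distance of any of alcohol_bottle, plate_tray, steel_beaker, forceps, swab_pack from where it was at the start of the episode above 0.02 m).
It also fails if it takes over 64 s, if anything falls off the work surface, if the arm or the gripper's body presses on something with over 40 N, if the wrist force passes 120 N, or if a joint passes its speed limit or range.

## Working session

There is one attempt and no reset: what is moved stays moved. The work goes in short steps, Python scripts to look and compute and a tool call to move; the robot and the scene stay as the last step left them, time stands still between calls to the robot, and variables do not carry over. Pictures are saved under pics/ and viewed, at most 10 in all, crops included, and the job is handed in when it is done.

Besides the shell and the picture viewer there is one more tool, called after ">>>" as name(argument=value, ...) on one line, values as JSON. send_rows: Moves the arm, as the interface text tells. Its arguments: {"type":"object","properties":{"targets":{"type":"string"},"grip_force":{"type":"number"}},"required":["targets"]}

```bash
mkdir -p pics; ls; cat > h.py <<'E'
import numpy as np, cv2
from scipy.spatial.transform import Rotation as R
from workcell import env, eyes
def rot(a):
    a=np.array(a,float)
    return a if a.shape==(3,3) else (R.from_euler('xyz',a,degrees=True).as_matrix() if a.size==3 else R.from_quat(a).as_matrix())
def K(f):
    fl=200/np.tan(np.radians(f['fovy'])/2)
    return np.array([[fl,0,f['cx']],[0,fl,f['cy']],[0,0,1.]])
def rays(f,px):
    p=cv2.undistortPoints(np.array(px,float).reshape(-1,1,2),K(f),np.array(f['D'],float)).reshape(-1,2)
    d=np.c_[p[:,0],-p[:,1],-np.ones(len(p))]
    return d@rot(f['attitude']).T
def onz(f,px,z):
    d=rays(f,px); e=np.array(f['eye'],float)
    return e+d*((z-e[2])/d[:,2])[:,None]
def proj(f,P):
    c=(np.atleast_2d(P)-np.array(f['eye']))@rot(f['attitude'])
    c=c*[1,-1,-1]
    return cv2.projectPoints(c,np.zeros(3),np.zeros(3),K(f),np.array(f['D'],float))[0].reshape(-1,2)
def tri(f,p,g,q):
    a,b=rays(f,[p])[0],rays(g,[q])[0]; e,h=np.array(f['eye']),np.array(g['eye'])
    s=np.linalg.lstsq(np.c_[a,-b],h-e,rcond=None)[0]
    return (e+s[0]*a+h+s[1]*b)/2, np.linalg.norm(e+s[0]*a-h-s[1]*b)
E
python3 - <<'E'
from h import *
import pickle
print(env.state())
F={}
for n in('scene','side','wrist'):
    f=F[n]=eyes.grab_frame(n); cv2.imwrite(f'pics/{n}0.png',f['image']); print(n,f['fovy'],f['cx'],f['cy'],f['D'],f['eye'],f['attitude'])
pickle.dump(F,open('F0.pkl','wb'))
E
```

```text
pics
{'time_s': 0.0, 'qpos': array([ 7.51145729e+01,  1.83514545e+01,  8.97071940e+01, -1.81851794e-03,
        7.20438226e+01, -1.14460612e+00]), 'qvel': array([-0.05310279,  0.08396721, -0.04672961,  0.04624389,  0.09097954,
       -0.02414256]), 'effort': array([ 1.45893551e-03, -4.12467706e+01, -2.31982791e+01,  7.28265988e-02,
        4.56990651e-02, -1.51758968e-04]), 'ee_pos': array([136.44431813, 558.0481487 , 213.11681892]), 'ee_rot': array([-1.79897515e+02, -3.18349769e-04,  1.66259741e+02]), 'force': array([ 0.1905398 , -0.59342226,  0.23917793]), 'torque': array([-0.00987377, -0.03192969, -0.03647207]), 'gripper_force': 0.0, 'gripper_width': 91.01428564431465}
scene 56.32311352340012 320.518509873224 195.39252275980903 [-0.07738335  0.          0.          0.          0.        ] [1321.99856119 -145.44103549  712.44534567] [52.35619415  0.90572357 75.25779023]
side 49.50147980855773 315.2597510340313 197.74782591870138 [0.02447627 0.         0.         0.         0.        ] [ 152.07208747 -780.23496057  779.48134039] [ 53.92059154   0.93890332 -25.94349875]
wrist 63.73584438533548 327.85809940041975 202.559252842438 [-0.06151778  0.          0.          0.          0.        ] [ 54.04572228 579.32661037 384.30407848] [-1.72723215e+01  4.14457081e-02  7.62251309e+01]
```

View pics/scene0.png

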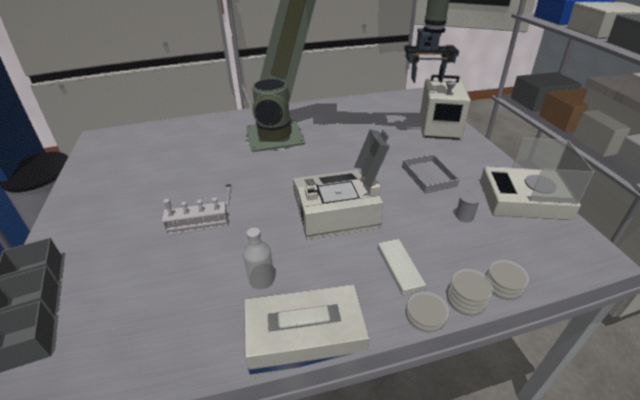

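View pics/side0.png

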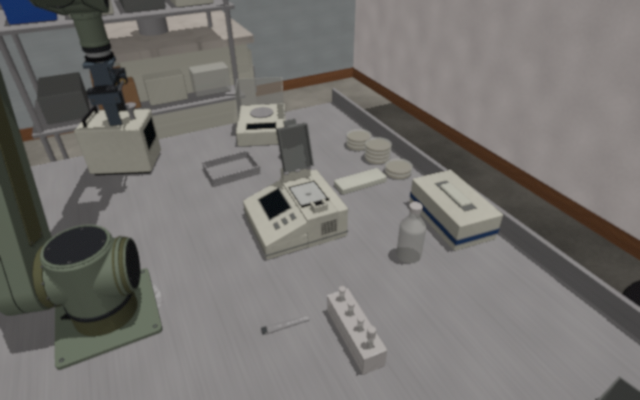

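The scene shows the rack at about (195,215), the reader at (337,200) with its lid up at (373,155). In the side view the rack is at (355,330) and the reader at (297,212). I'll crop in on both.

```bash
python3 - <<'E'
from h import *
import pickle
F=pickle.load(open('F0.pkl','rb'))
s,d=F['scene']['image'],F['side']['image']
z=lambda im,x,y,w,h,k:cv2.resize(im[y:y+h,x:x+w],None,fx=k,fy=k,interpolation=cv2.INTER_CUBIC)
a=np.hstack([z(s,150,175,100,70,4),z(d,315,275,100,100,4)[:280]])
b=np.hstack([z(s,285,120,100,120,4)[:,:],z(d,240,120,100,120,4)])
print(a.shape,b.shape)
cv2.imwrite('pics/crA.png',z(d,320,280,80,100,5)); cv2.imwrite('pics/crC.png',np.vstack([a,])); cv2.imwrite('pics/crB.png',b)
E
```

```text
(280, 800, 3) (480, 800, 3)
```

View pics/crC.png

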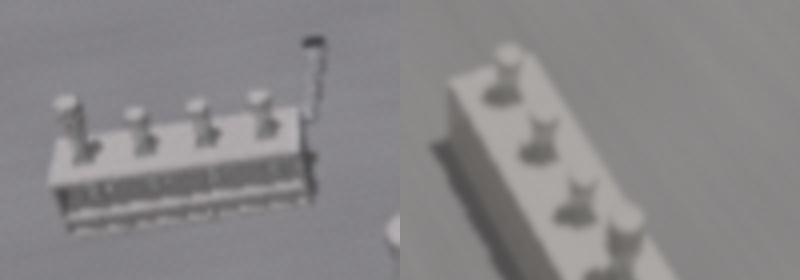

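View pics/crB.png

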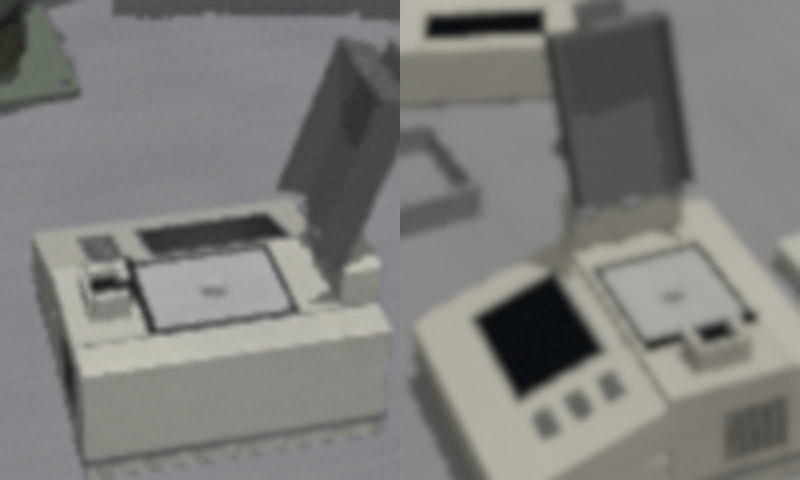

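Tall cap top: scene (166.8,200), side (372.5,328). Chamber mouth: scene (338.5,192.8), side (308,194).

```bash
python3 - <<'E'
from h import *
import pickle
F=pickle.load(open('F0.pkl','rb')); s,d=F['scene'],F['side']
S=lambda x,y:(285+x/4,120+y/4); D=lambda x,y:(240+(x-400)/4,120+y/4)
print('cap',tri(s,(166.8,199.7),d,(372.5,328)),onz(s,[(166.8,199.7)],102),onz(d,[(372.5,328)],102))
print('mouth',tri(s,S(214,291),d,D(672,296)),onz(s,[S(214,291)],95),onz(d,[D(672,296)],95))
print('spare far',onz(s,[(215.2,198.3)],85),onz(d,[(315+108/4,275+48/4)],85))
# plate corners at z95 (scene): far-left,far-right,near-right,near-left ; side
for n,f,pp in(('scene',s,[S(130,262),S(262,246),S(299,312),S(152,333)]),('side',d,[D(597,268),D(697,243),D(748,315),D(648,346)])):
    p=onz(f,pp,95); print(n,p.round(1)); 
    for i in range(4): v=p[(i+1)%4]-p[i]; print(np.linalg.norm(v).round(1),np.degrees(np.arctan2(v[1],v[0])).round(1))
# deck near edge scene
p=onz(s,[S(83,372),S(388,333)],95);v=p[1]-p[0];print('deck near edge',p,np.linalg.norm(v),np.degrees(np.arctan2(v[1],v[0])))
# rack
p=onz(s,[(150+48/4,175+184/4),(150+299/4,175+152/4)],52);v=p[1]-p[0];print('rack near edge',p,np.linalg.norm(v),np.degrees(np.arctan2(v[1],v[0])))
#lid free-edge corners tri
print('lid', tri(s,S(345,38),d,D(550,38)),)
print('forceps', onz(s,[(228,186),(229.5,204)],3), onz(d,[(264,331),(309,319)],3))
E
```

```text
cap (array([ 462.05936542, -358.64407688,  103.12948049]), np.float64(4.14202172679601)) [[ 458.61862563 -357.52627531  102.        ]] [[ 463.17129454 -360.09939552  102.        ]]
mouth (array([544.77084783,  99.29079777,  92.06062143]), np.float64(1.9755000319929537)) [[547.30990167  99.04939474  95.        ]] [[543.0328883   94.03087258  95.        ]]
spare far [[ 465.66246833 -230.94225095   85.        ]] [[ 468.91316056 -232.2874692    85.        ]]
scene [[499.   52.3  95. ]
 [506.2 147.2  95. ]
 [585.1 147.   95. ]
 [579.8  46.5  95. ]]
95.2 85.7
79.0 -0.1
100.6 -93.0
81.0 175.9
side [[510.9 148.2  95. ]
 [586.2 144.3  95. ]
 [578.9  51.1  95. ]
 [505.3  50.5  95. ]]
75.4 -2.9
93.5 -94.5
73.6 -179.5
97.9 86.7
deck near edge [[606.1185006   -6.16566429  95.        ]
 [622.31945812 195.7362544   95.        ]] 202.55087211603248 85.41231745822263
rack near edge [[ 483.17563314 -381.88590511   52.        ]
 [ 495.61319305 -212.06079198   52.        ]] 170.2799516845565 85.81128101075686
lid (array([506.87174638, 198.28970699, 251.46984604]), np.float64(2.0535937132053714))
forceps [[ 298.62595216 -198.92344075    3.        ]
 [ 394.92730097 -200.37094808    3.        ]] [[ 297.57204575 -201.38466337    3.        ]
 [ 396.98622717 -216.33394096    3.        ]]
```

```bash
cat >> h.py <<'E'
def move(P,yaw=86,cmd=None,tilt=0):
    "shift (m) and turn (deg) in tool axes from the present pose to TCP P, pointing down, tool x at yaw"
    st=env.state(); A=rot(st['ee_rot']) if cmd is None else rot(cmd[1]); p=st['ee_pos'] if cmd is None else np.array(cmd[0])
    B=rot([180,0,yaw])
    return (A.T@(np.array(P)-p)/1000).round(4),R.from_matrix(A.T@B).as_rotvec(degrees=True).round(2)
E
python3 - <<'E'
from h import *
c=([136.569,558.563,213.976],[180,0,166.26])
print(move([340,150,215],86,c),move([461,-358,215],86,c))
E
```

```text
(array([-0.2946, -0.3486, -0.001 ]), array([ 0.  , -0.  , 80.26])) (array([-0.5328, -0.8133, -0.001 ]), array([ 0.  , -0.  , 80.26]))
```

>>> send_rows(targets="-0.295 -0.349 -0.001 0 0 80.26 60;-0.295 -0.349 -0.001 0 0 80.26 60;-0.295 -0.349 -0.001 0 0 80.26 60;-0.295 -0.349 -0.001 0 0 80.26 60;-0.295 -0.349 -0.001 0 0 80.26 60;-0.295 -0.349 -0.001 0 0 80.26 60;-0.295 -0.349 -0.001 0 0 80.26 60;-0.295 -0.349 -0.001 0 0 80.26 60;-0.295 -0.349 -0.001 0 0 80.26 60;-0.295 -0.349 -0.001 0 0 80.26 60;-0.295 -0.349 -0.001 0 0 80.26 60;-0.295 -0.349 -0.001 0 0 80.26 60")

```text
time_s: 1.15
ee_pos: [342.6, 143.6, 215.0]
ee_rot: [179.9, 0.2, 85.2]
force: [0.1, 0.2, 0.0]
gripper_width: 54.7
gripper_force: 0.0
```

```bash
python3 - <<'E'
from h import *
s=env.state();print(s['time_s'],s['ee_pos'],s['ee_rot'],s['qpos'])
print(move([461,-358,215],86))
E
```

```text
1.15 [342.63599988 143.63460708 215.02097045] [1.79880783e+02 1.58030758e-01 8.52276102e+01] [ 21.14543613  -0.50027441 112.7771255   -0.20996802  67.68512968
  25.99732124]
(array([-0.49  ,  0.1597,  0.0017]), array([ 0.12,  0.16, -0.77]))
```

>>> send_rows(targets="-0.498 0.156 0 0 0 0 60;-0.498 0.156 0 0 0 0 60;-0.498 0.156 0 0 0 0 60;-0.498 0.156 0 0 0 0 60;-0.498 0.156 0 0 0 0 60;-0.498 0.156 0 0 0 0 60;-0.498 0.156 0 0 0 0 60;-0.498 0.156 0 0 0 0 60;-0.498 0.156 0 0 0 0 60;-0.498 0.156 0 0 0 0 60;-0.498 0.156 0 0 0 0 60;-0.498 0.156 0 0 0 0 60")

```text
time_s: 2.15
ee_pos: [455.9, -339.0, 214.6]
ee_rot: [-180.0, -0.0, 86.0]
force: [0.8, 0.5, 0.3]
gripper_width: 54.9
gripper_force: 0.0
```

>>> send_rows(targets="0 0 0 0 0 0 60;0 0 0 0 0 0 60;0 0 0 0 0 0 60;0 0 0 0 0 0 60")

```text
time_s: 2.48
ee_pos: [455.6, -335.5, 214.8]
ee_rot: [-180.0, -0.1, 86.1]
force: [0.1, 1.6, -0.0]
gripper_width: 55.0
gripper_force: 0.0
```

```bash
python3 - <<'E'
from h import *
import pickle
s=env.state();print(s['time_s'],s['ee_pos'],s['ee_rot'])
f=eyes.grab_frame('wrist');pickle.dump(f,open('w1.pkl','wb'));cv2.imwrite('pics/w1.png',f['image'])
print(f['eye'],f['attitude'],proj(f,[[461,-359,102],[467,-232,85]]))
E
```

```text
2.4833 [ 455.63780509 -335.4846933   214.8092609 ] [-1.79957552e+02 -5.83392180e-02  8.60566383e+01]
[ 461.43468343 -250.32536848  385.99608723] [-17.19932632   0.06562423  -3.98112575] [[335.74256311 223.35950029]
 [333.08682623  81.76148739]]
```

View pics/w1.png

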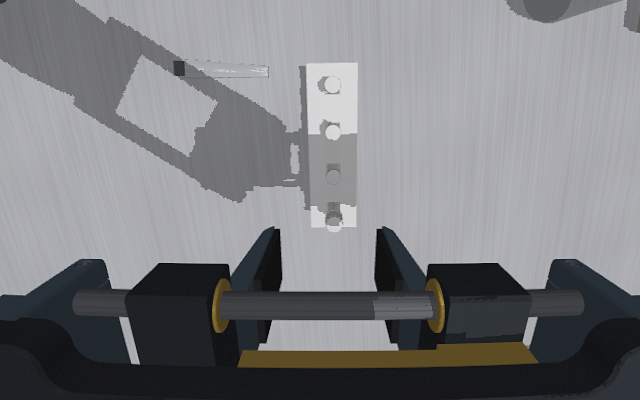

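The wrist view shows the tall cap at about (334,222), and the spares at (333,85), (333,131) and (334,176). The fingers straddle the row.

```bash
python3 - <<'E'
from h import *
import pickle
f=pickle.load(open('w1.pkl','rb'))
p=onz(f,[(333,85),(333,131),(334,176)],85);print(p.round(1))
c=onz(f,[(334,222)],102);print(c)
v=(p[2]-p[0])/2;print(np.linalg.norm(v),p.mean(0)+2*v)
q=onz(f,[(306.5,63),(357,63),(356.5,227),(309,227)],52);print(q.round(1))
print(move([461,-360,100],86),move([461,-360,87],86))
E
```

```text
[[ 466.7 -234.7   85. ]
 [ 464.1 -274.9   85. ]
 [ 462.3 -317.2   85. ]]
[[ 459.44740764 -357.52051884  102.        ]]
41.272841823993346 [ 459.96919878 -358.02148174   85.        ]
[[ 443.1 -210.8   52. ]
 [ 491.9 -214.2   52. ]
 [ 483.7 -384.1   52. ]
 [ 430.9 -380.4   52. ]]
(array([-0.0242,  0.0069,  0.1151]), array([-0.01, -0.03,  0.08])) (array([-0.0242,  0.0069,  0.1281]), array([-0.01, -0.03,  0.08]))
```

>>> send_rows(targets="-0.023 0.006 0.03 0 0 0 50;-0.023 0.006 0.06 0 0 0 50;-0.023 0.006 0.09 0 0 0 50;-0.023 0.006 0.11 0 0 0 50;-0.023 0.006 0.127 0 0 0 50;-0.023 0.006 0.127 0 0 0 50;-0.023 0.006 0.127 0 0 0 10;-0.023 0.006 0.127 0 0 0 10;-0.023 0.006 0.127 0 0 0 10;-0.023 0.006 0.127 0 0 0 10;-0.023 0.006 0.127 0 0 0 10;-0.023 0.006 0.127 0 0 0 10", grip_force=10)

```text
time_s: 3.53
ee_pos: [460.8, -360.6, 88.9]
ee_rot: [179.9, 0.1, 86.0]
force: [-0.2, -0.2, 2.9]
gripper_width: 15.4
gripper_force: 10.0
```

>>> send_rows(targets="0 0 0 0 0 0 10;0 0 0 0 0 0 10;0 0 0 0 0 0 10;0 0 0 0 0 0 10")

```text
time_s: 3.87
ee_pos: [460.9, -360.7, 88.7]
ee_rot: [179.9, 0.1, 86.0]
force: [0.4, 0.3, 5.2]
gripper_width: 15.7
gripper_force: 10.0
```

>>> send_rows(targets="0 0 -0.015 0 0 0 10;0 0 -0.035 0 0 0 10;0 0 -0.06 0 0 0 10;0 0 -0.09 0 0 0 10;0 0 -0.12 0 0 0 10;0 0 -0.152 0 0 0 10;0 0 -0.152 0 0 0 10;0.03 0.003 -0.152 0 0 0 10;0.065 0.007 -0.152 0 0 0 10;0.1 0.011 -0.152 0 0 0 10;0.135 0.015 -0.152 0 0 0 10;0.17 0.019 -0.152 0 0 0 10")

```text
time_s: 4.87
ee_pos: [490.8, -190.4, 239.0]
ee_rot: [-179.9, -0.0, 86.0]
force: [0.4, 0.6, -0.3]
gripper_width: 15.5
gripper_force: 10.0
```

>>> send_rows(targets="0.035 0.004 0 0 0 0 10;0.07 0.008 0 0 0 0 10;0.105 0.012 0 0 0 0 10;0.14 0.016 0 0 0 0 10;0.175 0.02 0 0 0 0 10;0.21 0.024 0 0 0 0 10;0.24 0.028 0 0 0 0 10;0.265 0.031 0 0 0 0 10;0.28 0.033 0 0 0 0 10;0.2925 0.033 0 0 0 0 10;0.2925 0.033 0 0 0 0 10;0.2925 0.033 0 0 0 0 10")

```text
time_s: 5.87
ee_pos: [544.2, 97.3, 239.3]
ee_rot: [-179.9, 0.0, 86.1]
force: [0.1, -0.0, -0.8]
gripper_width: 15.2
gripper_force: 10.0
```

```bash
python3 - <<'E'
from h import *
import pickle
s=env.state();print(s['time_s'],s['ee_pos'],s['ee_rot'],s['gripper_width'])
f=eyes.grab_frame('wrist');pickle.dump(f,open('w2.pkl','wb'))
print(f['eye'],f['attitude'],proj(f,[[545,97,95],s['ee_pos']]))
cv2.imwrite('pics/w2.png',f['image'])
E
```

```text
5.8667 [544.18407151  97.3113502  239.34580032] [-1.79932802e+02  4.87201629e-02  8.60500692e+01] 15.248830726031604
[550.08123517 182.80011635 410.35758981] [-17.30249074   0.09304553  -3.98579445] [[329.24381315 191.00197802]
 [328.43163182 255.22650764]]
```

View pics/w2.png

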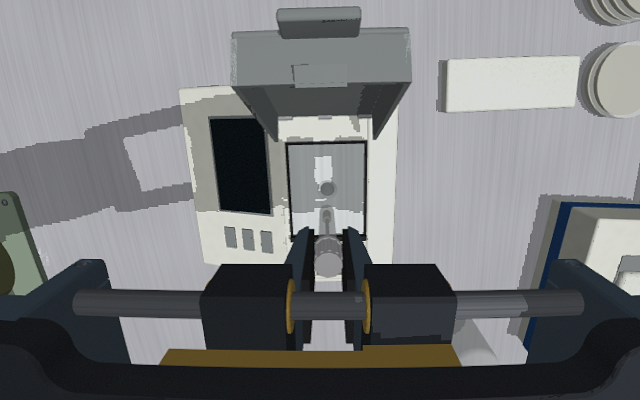

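Mouth is visible near (327,188), and the tube's lower end near (326,212). I'll zoom in for precision.

```bash
python3 - <<'E'
from h import *
import pickle
f=pickle.load(open('w2.pkl','rb'))
cv2.imwrite('pics/w2c.png',cv2.resize(f['image'][135:255,280:375],None,fx=5,fy=5,interpolation=cv2.INTER_NEAREST))
print(proj(f,[[544.2,97.3,155.6],[544.2,97.3,230]]))
E
```

```text
[[328.4444113  209.80816177]
 [328.45773515 248.36679731]]
```

View pics/w2c.png

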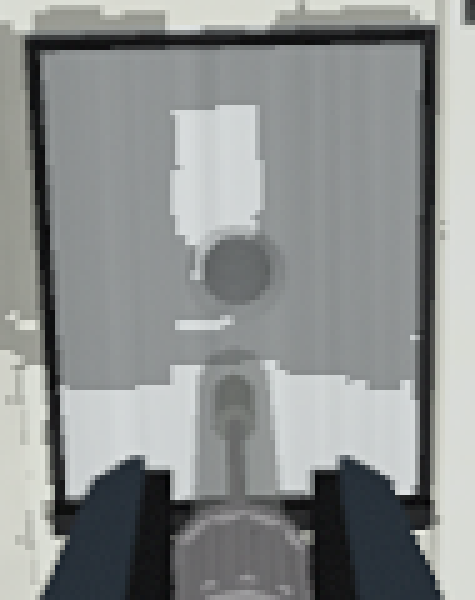

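```bash
python3 - <<'E'
from h import *
import pickle
f=pickle.load(open('w2.pkl','rb'))
print('mouth',onz(f,[(327.2,188.6)],95)); print('tube',onz(f,[(326.9,212.5)],161.6)); print('cap top',onz(f,[(328.2,258)],252.6))
p=onz(f,[(287,143),(366.5,142),(364.5,236),(291,237)],95);print(p.round(1),p.mean(0)); 
for a,b in((0,1),(1,2),(0,3)): v=p[b]-p[a];print(np.degrees(np.arctan2(v[1],v[0])))
print(proj(f,[544.2,97.3,252.6]))
E
```

```text
mouth [[543.10637681  99.65821013  95.        ]]
tube [[542.91836207  97.08412206 161.6       ]]
cap top [[544.40029803 102.27933661 252.6       ]]
[[507.3 148.2  95. ]
 [584.5 143.8  95. ]
 [579.   45.   95. ]
 [501.   49.3  95. ]] [542.93336278  96.55887505  95.        ]
-3.2631211382896623
-93.20255981471487
-93.65633770908113
[[328.46353431 266.16863788]]
```

>>> send_rows(targets="0.0024 -0.0004 0.01 0 0 0 10;0.0024 -0.0004 0.025 0 0 0 10;0.0024 -0.0004 0.04 0 0 0 10;0.0024 -0.0004 0.05 0 0 0 10;0.0024 -0.0004 0.055 0 0 0 10;0.0024 -0.0004 0.058 0 0 0 10;0.0024 -0.0004 0.06 0 0 0 10;0.0024 -0.0004 0.062 0 0 0 10;0.0024 -0.0004 0.064 0 0 0 10;0.0024 -0.0004 0.064 0 0 0 10")

```text
time_s: 6.75
ee_pos: [544.4, 99.9, 176.0]
ee_rot: [180.0, -0.0, 86.0]
force: [0.2, 0.2, -0.1]
gripper_width: 15.8
gripper_force: 10.0
```

```bash
python3 - <<'E'
from h import *
import pickle
s=env.state();print(s['ee_pos'],s['force'],s['torque'])
f=eyes.grab_frame('wrist');pickle.dump(f,open('w3.pkl','wb'))
z=s['ee_pos'][2]
P=lambda dz:[s['ee_pos'][0],s['ee_pos'][1],z+dz]
print(proj(f,[[543.1,99.7,95],P(-83.7)]))
cv2.imwrite('pics/w3c.png',cv2.resize(f['image'][135:255,280:375],None,fx=5,fy=5,interpolation=cv2.INTER_NEAREST))
E
```

```text
[544.4216981   99.8740794  176.00702868] [ 0.175543    0.19618141 -0.08963779] [-0.0537704   0.05873902  0.01114609]
[[326.70536339 211.28706982]
 [328.28013374 209.94564512]]
```

View pics/w3c.png

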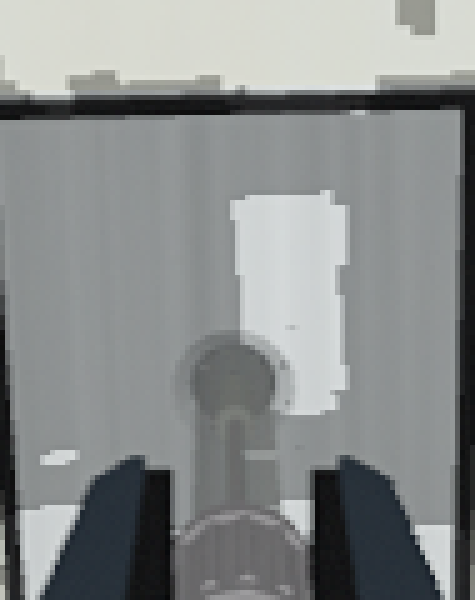

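The tube is entering the mouth, centred to about 0.5 mm, with no contact force. Continuing down.

>>> send_rows(targets="0 -0.0004 0.004 0 0 0 10;0 -0.0004 0.008 0 0 0 10;0 -0.0004 0.012 0 0 0 10;0 -0.0004 0.016 0 0 0 10;0 -0.0004 0.02 0 0 0 10;0 -0.0004 0.02 0 0 0 10")

```text
time_s: 7.3
ee_pos: [543.4, 99.8, 154.8]
ee_rot: [-179.9, 0.0, 86.0]
force: [0.9, -0.3, -0.2]
gripper_width: 15.4
gripper_force: 10.0
```

```bash
python3 -c "
from h import *
s=env.state();print(s['ee_pos'],s['force'],s['torque'])"
```

```text
[543.3630246   99.81576541 154.79934815] [ 0.94354808 -0.31918216 -0.24179823] [-0.15832429  0.03950318 -0.0441736 ]
```

>>> send_rows(targets="0 0 0.006 0 0 0 10;0 0 0.012 0 0 0 10;0 0 0.018 0 0 0 10;0 0 0.024 0 0 0 10;0 0 0.03 0 0 0 10;0 0 0.034 0 0 0 10;0 0 0.038 0 0 0 10;0 0 0.038 0 0 0 10")

```text
time_s: 7.97
ee_pos: [543.5, 99.8, 117.0]
ee_rot: [-179.9, 0.0, 86.0]
force: [0.4, 0.2, -0.3]
gripper_width: 15.3
gripper_force: 10.0
```

>>> send_rows(targets="0 0 0 0 0 0 22;0 0 0 0 0 0 30;0 0 0 0 0 0 30;0 0 0 0 0 0 30;0 0 -0.02 0 0 0 30;0 0 -0.06 0 0 0 30;0 0 -0.1 0 0 0 30;0 0 -0.12 0 0 0 30;0 0 -0.12 0 0 0 30")

```text
time_s: 8.72
ee_pos: [546.8, 100.5, 244.0]
ee_rot: [179.3, -0.2, 86.0]
force: [0.5, -0.4, 0.3]
gripper_width: 27.6
gripper_force: 0.0
```

```bash
python3 - <<'E'
from h import *
import pickle
F={}
for n in('scene','side','wrist'): F[n]=eyes.grab_frame(n)
pickle.dump(F,open('F4.pkl','wb'))
s=env.state();print(s['ee_pos'],s['ee_rot'],s['force'])
z=lambda im,x,y,w,h,k:cv2.resize(im[y:y+h,x:x+w],None,fx=k,fy=k,interpolation=cv2.INTER_CUBIC)
cv2.imwrite('pics/m4.png',np.vstack([np.hstack([z(F['scene']['image'],285,120,100,80,4),z(F['side']['image'],240,120,100,80,4)]),z(F['wrist']['image'],180,20,320,110,2.5)]))
for n in F: print(n,proj(F[n],[[543.5,99.6,118],[543.5,99.6,96]]))
E
```

```text
[543.36816813  99.8289163  237.34614399] [-1.79942769e+02  8.87123444e-03  8.60009137e+01] [ 0.63179627 -0.3557099  -0.49979086]
scene [[338.39887463 185.11135684]
 [338.29181761 191.61469414]]
side [[307.0528767  185.93391928]
 [307.27551954 192.59648665]]
wrist [[327.40625452 197.91189391]
 [327.40362506 191.76933586]]
```

View pics/m4.png

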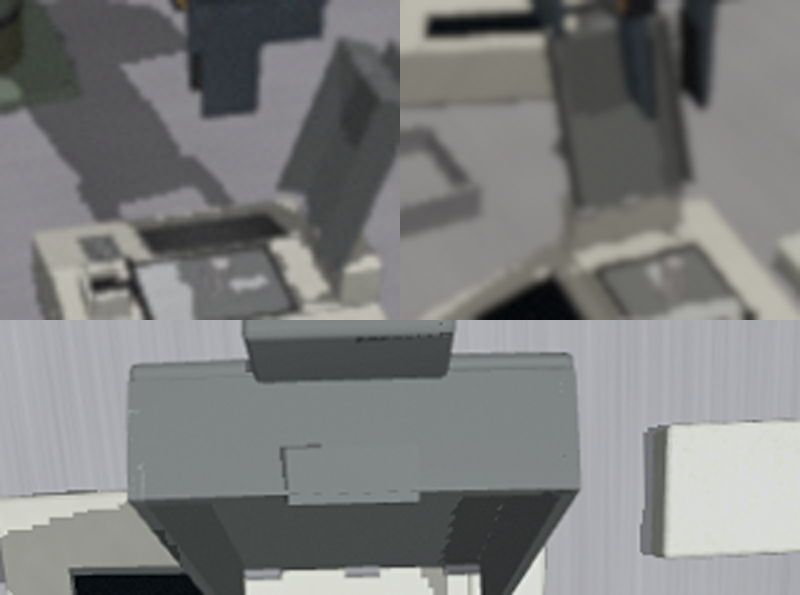

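The tube is home: the cap top appears at scene (339.5,185) and side (305.5,185.5), against predicted (338.4,185.1) and (307,185.9). The lid leans back at about 1.85 rad. Next I go over and behind the lid with closed fingers.

>>> send_rows(targets="0 0 -0.03 0 0 0 0;0 0 -0.06 0 0 0 0;0 0 -0.075 0 0 0 0;0.03 0 -0.075 0 0 0 0;0.065 0 -0.075 0 0 0 0;0.1 0 -0.075 0 0 0 0;0.135 0 -0.075 0 0 0 0;0.165 0 -0.075 0 0 0 0;0.185 0 -0.075 0 0 0 0;0.195 0 -0.075 0 0 0 0;0.195 0 -0.075 0 0 0 0")

```text
time_s: 9.78
ee_pos: [557.0, 296.0, 310.5]
ee_rot: [-179.8, 0.1, 86.1]
force: [1.3, -0.2, -0.1]
gripper_width: 0.6
gripper_force: 0.0
```

>>> send_rows(targets="0 0 0.03 0 0 0 0;0 0 0.06 0 0 0 0;0 0 0.085 0 0 0 0;0 0 0.097 0 0 0 0;0 0 0.097 0 0 0 0;0 0 0.097 0 0 0 0")

```text
time_s: 10.28
ee_pos: [557.3, 292.9, 215.4]
ee_rot: [-179.9, 0.1, 85.9]
force: [0.8, -0.0, -0.6]
gripper_width: 0.3
gripper_force: 0.0
```

>>> send_rows(targets="-0.015 0 0 0 0 0 0;-0.03 0 0 0 0 0 0;-0.036 0 0 0 0 0 0;-0.042 0 0 0 0 0 0;-0.048 0 0 0 0 0 0;-0.054 0 0 0 0 0 0;-0.06 0 0 0 0 0 0;-0.066 0 0 0 0 0 0;-0.072 0 0 0 0 0 0;-0.078 0 0 0 0 0 0")

```text
time_s: 11.12
ee_pos: [552.1, 216.3, 216.0]
ee_rot: [180.0, -0.0, 86.0]
force: [0.2, 0.6, -0.7]
gripper_width: 0.4
gripper_force: 0.5
```

>>> send_rows(targets="-0.006 0 0 0 0 0 0;-0.012 0 0 0 0 0 0;-0.018 0 0 0 0 0 0;-0.024 0 0 0 0 0 0;-0.024 0 0 0 0 0 0")

```text
time_s: 11.53
ee_pos: [550.3, 191.3, 215.9]
ee_rot: [-180.0, 0.0, 85.9]
force: [0.3, -0.4, -0.6]
gripper_width: 0.6
gripper_force: 0.0
```

>>> send_rows(targets="-0.008 0 -0.001 0 0 0 0;-0.016 0 -0.002 0 0 0 0;-0.024 0 -0.002 0 0 0 0;-0.033 0 0 0 0 0 0;-0.041 0 0.001 0 0 0 0;-0.049 0 0.003 0 0 0 0;-0.058 0 0.006 0 0 0 0;-0.066 0 0.01 0 0 0 0;-0.074 0 0.015 0 0 0 0;-0.074 0 0.015 0 0 0 0")

```text
time_s: 12.37
ee_pos: [544.3, 116.9, 199.6]
ee_rot: [-179.9, 0.1, 85.9]
force: [0.0, 0.1, -0.8]
gripper_width: 0.5
gripper_force: 0.0
```

```bash
python3 - <<'E'
from h import *
import pickle
s=env.state();print(s['ee_pos'],s['force'])
f=eyes.grab_frame('scene');g=eyes.grab_frame('side')
z=lambda im,x,y,w,h,k:cv2.resize(im[y:y+h,x:x+w],None,fx=k,fy=k,interpolation=cv2.INTER_CUBIC)
cv2.imwrite('pics/m5.png',np.hstack([z(f['image'],285,100,100,140,4),z(g['image'],240,100,100,140,4)]))
E
```

```text
[544.33158237 116.88459156 199.63748928] [ 0.02882319  0.07529948 -0.83369552]
```

View pics/m5.png

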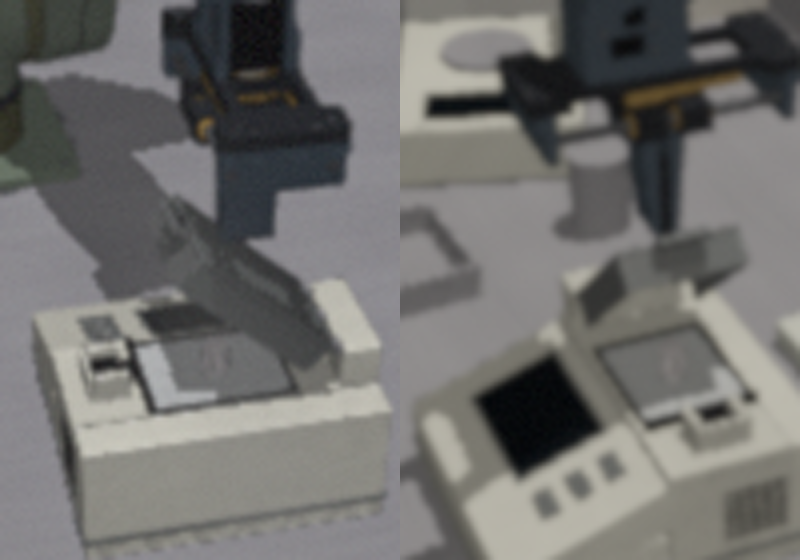

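The lid follows the fingers, now near 45°, and the tube stands in the well. I continue swinging it down.

>>> send_rows(targets="-0.007 0 0.006 0 0 0 0;-0.014 0 0.012 0 0 0 0;-0.021 0 0.019 0 0 0 0;-0.026 0 0.027 0 0 0 0;-0.03 0 0.036 0 0 0 0;-0.032 0 0.044 0 0 0 0;-0.034 0 0.051 0 0 0 0;-0.036 0 0.057 0 0 0 0;-0.037 0 0.062 0 0 0 0;-0.037 0 0.065 0 0 0 0;-0.037 0 0.065 0 0 0 0")

```text
time_s: 13.38
ee_pos: [542.3, 82.0, 135.1]
ee_rot: [-179.9, 0.0, 86.0]
force: [0.6, 0.5, -0.1]
gripper_width: 0.8
gripper_force: 0.0
```

>>> send_rows(targets="0 0 -0.012 0 0 0 0;-0.015 0 -0.012 0 0 0 0;-0.03 0 -0.012 0 0 0 0;-0.044 0 -0.012 0 0 0 0;-0.044 0 -0.012 0 0 0 0;-0.044 0 -0.006 0 0 0 0;-0.044 0 -0.002 0 0 0 0;-0.044 0 0.001 0 0 0 0;-0.044 0 0.003 0 0 0 0;-0.044 0 0.004 0 0 0 0;-0.044 0 0.004 0 0 0 0")

```text
time_s: 14.3
ee_pos: [539.5, 38.6, 131.7]
ee_rot: [-180.0, -0.0, 86.0]
force: [0.1, -0.6, 0.6]
gripper_width: 0.2
gripper_force: 0.2
```

>>> send_rows(targets="0 0 0.0005 0 0 0 0;0 0 0.001 0 0 0 0;0 0 0.0015 0 0 0 0;0 0 0.002 0 0 0 0;0 0 0.002 0 0 0 0")

```text
time_s: 14.72
ee_pos: [539.7, 38.3, 130.1]
ee_rot: [180.0, -0.0, 86.0]
force: [-0.7, 2.0, 2.6]
gripper_width: 0.4
gripper_force: 1.6
```

Contact with the catch begins. I press on in small steps.

>>> send_rows(targets="0 0 0.0005 0 0 0 0;0 0 0.001 0 0 0 0;0 0 0.0015 0 0 0 0;0 0 0.002 0 0 0 0;0 0 0.002 0 0 0 0")

```text
time_s: 15.13
ee_pos: [539.7, 38.3, 128.3]
ee_rot: [180.0, -0.0, 86.0]
force: [-2.3, 2.9, 6.2]
gripper_width: 0.4
gripper_force: 2.7
```

>>> send_rows(targets="0 0 0.0005 0 0 0 0;0 0 0.001 0 0 0 0;0 0 0.001 0 0 0 0")

```text
time_s: 15.38
ee_pos: [539.7, 38.3, 127.6]
ee_rot: [180.0, -0.0, 86.0]
force: [-2.2, 2.8, 7.7]
gripper_width: 0.7
gripper_force: 3.7
```

>>> send_rows(targets="0 0 0.0005 0 0 0 0;0 0 0.001 0 0 0 0;0 0 0.001 0 0 0 0")

```text
time_s: 15.63
ee_pos: [539.7, 38.3, 127.0]
ee_rot: [180.0, -0.0, 86.0]
force: [-3.3, 1.2, 9.6]
gripper_width: 0.5
gripper_force: 4.7
```

>>> send_rows(targets="0 0 0.0005 0 0 0 0;0 0 0.001 0 0 0 0;0 0 0.001 0 0 0 0")

```text
time_s: 15.88
ee_pos: [539.9, 38.1, 125.4]
ee_rot: [179.9, -0.0, 86.0]
force: [-0.8, 1.3, 4.6]
gripper_width: 0.8
gripper_force: 2.5
```

The force fell and the tip jumped 1.6 mm, so it clicked. I press a touch more, then release upward slowly, watching the force.

>>> send_rows(targets="0 0 0.0005 0 0 0 0;0 0 0.0005 0 0 0 0")

```text
time_s: 16.05
ee_pos: [539.9, 38.1, 124.8]
ee_rot: [180.0, -0.0, 86.0]
force: [-2.2, 2.1, 5.8]
gripper_width: 0.6
gripper_force: 2.8
```

>>> send_rows(targets="0 0 -0.001 0 0 0 0;0 0 -0.002 0 0 0 0;0 0 -0.002 0 0 0 0;0 0 -0.002 0 0 0 0")

```text
time_s: 16.38
ee_pos: [539.9, 37.9, 126.4]
ee_rot: [180.0, 0.0, 86.0]
force: [-1.1, 1.4, 2.8]
gripper_width: 0.3
gripper_force: 1.4
```

>>> send_rows(targets="0 0 -0.01 0 0 0 0;0 0 -0.03 0 0 0 0;0 0 -0.06 0 0 0 0;0 0 -0.1 0 0 0 0;0 0 -0.14 0 0 0 0;0 0 -0.14 0 0 0 0;0 0 -0.14 0 0 0 0;0 0 -0.14 0 0 0 0")

```text
time_s: 17.05
ee_pos: [539.1, 37.8, 266.0]
ee_rot: [-179.9, 0.0, 86.0]
force: [0.1, 0.4, -0.6]
gripper_width: 0.6
gripper_force: 0.0
```

```bash
python3 - <<'E'
from h import *
s=env.state();print(s['ee_pos'],s['force'],s['time_s'])
ex,ey=np.array([.998,-.0628]),np.array([.0628,.998])
M=np.array([543.3,99.6])
W=lambda x,y,z:np.r_[M+(x-45)*ex+y*ey,z]
for n in('scene','side','wrist'):
    f=eyes.grab_frame(n);im=f['image'];cv2.imwrite(f'pics/{n}6.png',im)
    # vertical grey profile at tab edge: predicted tab outer edge shut and at .03 (+4mm)
    a=proj(f,[W(45,-69,127),W(45,-69,131),W(45,-45,127),W(45,0,127)]).round(1);print(n,a.tolist())
    # dark grey (lid) mask bbox in reader area
    c=proj(f,[W(45,0,110)])[0].astype(int)
    g=im.astype(int);m=((g.max(2)<150)&(g.min(2)>60)&(g.max(2)-g.min(2)<14)).astype(np.uint8)
    col=int(round(a[0][0]));v0=int(a[0][1]); print(im[v0-8:v0+10,col].sum(1)//3)
E
```

```text
[539.08003963  37.76667202 265.98762964] [ 0.07841455  0.40207477 -0.61896921] 17.05
scene [[313.1, 185.6], [313.1, 184.4], [322.0, 184.5], [338.4, 182.4]]
[ 95  90  84  75  67  64  55  58  70  85  83  64  43  31  33  67 107 120]
side [[316.7, 197.1], [316.7, 195.8], [313.2, 192.1], [306.9, 183.2]]
[ 60  60  61  64  64  59  52  52  60  62  52  37  22  20  22  52 101 135]
wrist [[329.6, 199.3], [329.6, 200.5], [329.5, 175.9], [329.2, 129.2]]
[144  69  58  88  91  24  33  88  85  36  20  21  24  20  34  36  42  29]
```

All ten pictures are used, so I check the latch by touch. Before the click, z = 128.3 mm met 6 N; a latched lid should give about zero there.

>>> send_rows(targets="0 0 0.04 0 0 0 0;0 0 0.08 0 0 0 0;0 0 0.11 0 0 0 0;0 0 0.125 0 0 0 0;0 0 0.131 0 0 0 0;0 0 0.134 0 0 0 0;0 0 0.136 0 0 0 0;0 0 0.1373 0 0 0 0;0 0 0.1373 0 0 0 0;0 0 0.1373 0 0 0 0")

```text
time_s: 18.03
ee_pos: [540.3, 38.1, 130.2]
ee_rot: [179.9, -0.0, 86.0]
force: [-0.6, 0.2, -0.4]
gripper_width: 0.4
gripper_force: 0.0
```

>>> send_rows(targets="0 0 -0.01 0 0 0 0;0 0 -0.03 0 0 0 0;0 0 -0.06 0 0 0 0;0 0 -0.1 0 0 0 0;0 0 -0.1 0 0 0 0;0 0 -0.1 0 0 0 0;0 0 -0.1 0 0 0 0")

```text
time_s: 18.62
ee_pos: [539.4, 38.1, 229.8]
ee_rot: [179.9, -0.0, 86.0]
force: [0.1, -0.2, -0.2]
gripper_width: 0.6
gripper_force: 0.0
```

At 130.2 mm there is no contact. Before the click that height gave 2.6 N, and an unlatched tab would sit at 131 mm or more. The lid is latched.

```bash
python3 -c "
from workcell import env
print(env.job_done())"
```

```text
the job is handed in; nothing more can be done
None
```

I handed the job in at about 19 s: the swab tube is home in the chamber (cap height checked by camera), the lid clicked shut at about 10 N and a touch check showed it holding, and the arm is clear; no verdict was returned.

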